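# Clip a specimen carrier onto the inspection stage

### The job

Press down the red heel of the inspection stage's spring clip with one fingertip so that its toe lifts, and while you hold it down push the blue specimen carrier under the toe with the other finger until it meets the end stop; then let go, so that the clip closes on the carrier. Slide the carrier along the stage, never lift or tip it, and leave the other things on the bench where they are.

Things in the scene. Friction and masses are not known exactly. Their poses are not given: they have to be found in the camera images.
- stage: low grey inspection stage, fixed: plate 76 mm (x) by 134 mm (y), top 12 mm above the bench; origin at the centre of its underside. Its +y is the direction in which the carrier is pushed. Bright guide rails, 5 mm high and 41.6 mm apart, run from y = -60 to +18 mm; the clip's dark bracket stands at y = +17 to +33 mm, up to 28 mm above the bench
- carrier_seat (a point): point on the stage's top surface (12 mm above the bench) where the carrier's origin lies when the carrier is fully home; axes as stage, where it lies at y = +2 mm. The end stop that the carrier's front then meets is a steel bar 6 mm high, its face 15 mm further in y
- clip_axle (a point): middle of the clip's axle, which lies along the stage's x at y = +25 mm, 22 mm above the bench; axes as stage. The toe, a steel bar 28 mm wide, is about 20 mm from it towards the carrier, the heel on the other side
- clip (a joint): spring clip's hinge, rad: 0 = at rest, toe 1 mm above the stage top, its front at stage y = +5 mm, blocking the carrier; grows as the heel goes down and the toe lifts; 0.32 = toe resting on the seated carrier; the carrier passes freely above 0.35 (best 0.42 to 0.55); 0.6 = hard limit, heel level. A spring returns it; opening it takes 3 to 6 N on the heel
- clip_heel (a point): middle of the ribbed red thumb pad on the clip's heel, a plate 26 mm wide, 2 to 40 mm from the axle, away from the carrier. At rest the heel rises from the axle at 34 degrees (this point 32 mm above the bench); level at the limit (18 mm). A fingertip 10 to 35 mm beyond the axle, its underside 19 to 22 mm above the bench, holds the clip open
- carrier: blue specimen carrier, loose between the rails: plate 40 (x) by 30 (y) by 7 mm, 80 g, with three white discs, and at its -y end an upright thumb rail, 40 mm wide, 5 mm thick, top 16 mm above the underside (28 mm above the bench); origin at the centre of its underside, axes as stage, faces at y = +15 and -15 mm. Starts short of the toe
- arch_model_2: white plaster arch model of a jaw, 59x62x31 mm; a bystander; origin at the centre of its underside
- arch_model_3: plaster arch model with a blue-grey base, 59x62x31 mm; a bystander; origin at the centre of its underside
- mixing_bowl: green rubber mixing bowl, 68 mm across, 36 mm high; a bystander; origin at the centre of its underside
- thickness_gauge: wire-like thickness gauge lying flat, 43x96x7 mm; a bystander; origin at the centre of its underside
- tweezers: steel tweezers lying behind the stage, 14x135x8 mm; a bystander; origin at the centre of its underside
- die_crown: small single-tooth die with a crown, standing near the entry end of the stage, 12x14x25 mm; a bystander; origin at the centre of its underside
- dappen_dish: small glass dappen dish beyond the clip end of the stage, 32 mm across, 26 mm high; a bystander; origin at the centre of its underside
Things that resemble listed ones, but are neither listed nor needed, are in the scene too. Several things have the shape of the carrier; the one meant has the colours described above.

How it is judged:
On the way, in this order (a step that is already met when the one before it is completed fails the run):
1. a fingertip holds the clip's heel down, toe raised, while the carrier is still outside the clip (value of joint clip above 0.33 rad and contact force between the fingers and clip above 0.5 N and y of carrier in the frame of carrier_seat below -0.009 m), for 0.2 s.
2. the carrier is pushed home under the raised toe while the heel is still held down (value of joint clip above 0.33 rad and contact force between the fingers and clip above 0.5 N and y of carrier in the frame of carrier_seat above -0.002 m), for 0.1 s.
At the end, for the whole second after the job is handed in: The carrier lies flat on the stage, its front within 2 mm of the end stop, at rest, and the released clip presses on it with its toe (joint 0.25 to 0.38, more than 1 N) (y of carrier in the frame of carrier_seat between -0.002 and 0.002 m and z of carrier in the frame of carrier_seat below 0.002 m and angle between carrier's own z axis and vertical below 0.06 rad and linear speed of carrier below 0.01 m/s and value of joint clip between 0.25 and 0.38 rad and contact force between carrier and clip above 1 N); the robot touches nothing.
It fails at once if the carrier is lifted off the stage or tipped (z of carrier in the frame of carrier_seat above 0.006 m or angle between carrier's own z axis and vertical above 0.2 rad).
It fails at once if another thing on the bench is moved more than 15 mm (distance of any of arch_model_2, arch_model_3, mixing_bowl, thickness_gauge, tweezers, die_crown, dappen_dish from where it was at the start of the episode above 0.015 m).
It also fails if it takes over 48 s, if anything falls off the work surface, if the arm or the gripper's body presses on something with over 40 N, if the wrist force passes 120 N, or if a joint passes its speed limit or range.

### The arm

A 6-joint arm with a two-finger parallel gripper is mounted at the origin on a cart in front of the work surface, level with it; the furniture and walls round the work are solid. World frame = base frame: x ahead of the robot, y to its left, z up, the work surface at z = 0. Lengths are in m, angles in rad, forces in N, time in s.
With the tool pointing down it reaches from about 0.375 to 0.925 m from the base axis. Payload 5.7 kg.
Tool frame: the origin (TCP) lies midway between the tips of the shut fingers; the grasp point (between the pads) lies 19 mm behind it; z points along the fingers, y is the direction in which the jaws open and shut (so a half turn about z gives the same grasp; the last joint's range is limited). The gripper opens to 88 mm and grips with 3 to 60 N. Pads are 20 mm wide; open, the fingers measure 115 mm over their backs; the gripper's body (75 mm by 178 mm) begins 61 mm behind the grasp point.
Start: joints at [-1.245, 0.359, 1.51, -0, 1.272, -0.115], TCP at [0.256, -0.543, 0.223] pointing down, gripper open.
Joint ranges: [-2.97, 2.97], [-1.01, 2.36], [0.21, 2.38], [-0.96, 4.11], [0.2, 2.71], [-2.98, 2.98]. Speed limits (rad/s): [2.39, 2.39, 3.14, 3.14, 3.14, 3.14].

### API

Orientations are given as a unit quaternion [w, x, y, z].
In Python, from plant import robot, optics gives the robot as it stands.
- The arm moves only by the tool carry_out, never from a script. Its argument "motion" is a list of rows, each an object of numbers: "wx", "wy", "wz": the turn, a rotation vector about the tool's x, y, z in degrees; "x", "y", "z": the shift along the tool's x, y, z in mm; "gripper": the finger opening in mm, from 0 to 87.8. In form: [{"wx": .., "wy": .., "wz": .., "x": .., "y": .., "z": .., "gripper": ..}, ...]. A call has 1 to 8 rows; each row shifts and turns the commanded pose from where the row before left it, along the tool's axes as they then stand; what a row does not reach is not made up. A row lasts 1/12 s, in which the tool goes at most 41.7 mm and 7.16 degrees, less where a joint would pass 70% of its speed; a pose out of reach is approached as far as the arm can. A call is refused whole if a number of a shift passes 41.7 or a number of a turn 7.16, either way. A call with a gripper value outside its range is refused whole. The fingers move at their own pace and stop on an object; "newtons" is the grip in N (left out, the last holds). Time passes only in rows, so rows that do not move let the fingers close. It gives the time, the measured TCP pose, the force and the opening at its end, in the units of the state.
- robot.get_obs(): the state, without advancing time (a new reading comes with each control period).
- optics.snapshot(name): name is "scene" or "top" or "wrist"; returns (picture, depth): 420x560x3 uint8, red, green, blue; 420x560 float32, m along the optical axis (not along the pixel's ray), 0 where there is no reading.
- optics.get_calibration(name): a dict with "vertical_fov" (degrees; the focal length in pixels is half the picture's height over the tangent of half this angle, whatever the lens; pixels are square), "cx", "cy" (the principal point, pixels), "pose" (4x4, takes a point from camera to world coordinates); the wrist camera has in their place "hand_eye" (4x4, takes a point from camera to tool coordinates, whose origin is the TCP and whose axes are the flange's). Camera axes: x right, y up, looking along -z (the intrinsics and any distortion apply to the point x, -y, -z); pixel columns grow to the right and rows downward; lengths in m; the calibration is good to about 2 mm. The wrist camera is an equidistant fisheye: a pixel r from the principal point sees the ray r / f radians off the axis. A picture is of the moment at which its call begins: read the wrist's pose just before it. get_calibration takes no time and is no camera call.
- robot.finish_job(): hands the job in, once; it reports no verdict.
The state is a dict: "clock": time; "qpos": joint angles; "joint_velocities": joint speeds; "joint_torque": joint torques, N m; "tcp_pos": TCP position; "tool_rot": TCP orientation; "contact_force": force on the tool from outside, world axes, zero at the start; "ft_torque": the same for the moment, N m; "gripper_width": finger opening in m.
Only numpy, scipy, OpenCV 4.12 (cv2) and the standard library are available. Lean on these libraries where they do the work, as an engineer would, in place of code of your own. Each camera call takes 0.05 s, during which the arm holds its last target.

## Working session

There is one attempt and no reset: what is moved stays moved. The work goes in short steps, Python scripts to look and compute and a tool call to move; the robot and the scene stay as the last step left them, time stands still between calls to the robot, and variables do not carry over. Pictures are saved under pics/ and viewed, and the job is handed in when it is done.

Besides the shell and the picture viewer there is one more tool, called after "Request:" as a command line: name --argument value ..., lists and objects as JSON in quotes. carry_out: Moves the arm, as the interface text tells. Its arguments: {"type":"object","properties":{"motion":{"type":"array","items":{"type":"object","properties":{"wx":{"type":"number"},"wy":{"type":"number"},"wz":{"type":"number"},"x":{"type":"number"},"y":{"type":"number"},"z":{"type":"number"},"gripper":{"type":"number"}}}},"newtons":{"type":"number"}},"required":["motion"]}

```bash
ls; mkdir -p pics
cat > h.py <<'E'
import numpy as np, cv2
from plant import robot, optics
np.set_printoptions(precision=4,suppress=True)
def snap(name,fn):
    o=robot.get_obs(); im,d=optics.snapshot(name)
    cv2.imwrite(f'pics/{fn}.png',im[:,:,::-1]); np.save(f'pics/{fn}_d.npy',d)
    return o,im,d
def world(name,d):
    c=optics.get_calibration(name); H,W=d.shape
    f=H/2/np.tan(np.radians(c['vertical_fov']/2))
    u,v=np.meshgrid(np.arange(W),np.arange(H))
    x=(u-c['cx'])/f*d; y=-(v-c['cy'])/f*d
    P=np.stack([x,y,-d,np.ones_like(d)],-1)@np.array(c['pose']).T
    return P[...,:3]
E
python3 - <<'E'
from h import *
o,im,d=snap('top','top1'); snap('scene','sc1')
print(o)
for n in('top','scene','wrist'):print(n,optics.get_calibration(n))
E
```

```text
pics
{'clock': 0.0, 'qpos': array([-1.2451,  0.3595,  1.5114, -0.    ,  1.2725, -0.1151]), 'joint_velocities': array([-0.0001, -0.0012, -0.0018, -0.0004, -0.0011, -0.0017]), 'joint_torque': array([ -0.0022, -51.5386, -27.0726,   0.0673,   0.0351,  -0.0002]), 'tcp_pos': array([ 0.2558, -0.542 ,  0.2218]), 'tool_rot': array([-0.0009,  0.9758,  0.2186, -0.0001]), 'contact_force': array([-0.7272,  0.0214, -0.0014]), 'ft_torque': array([-0.0114,  0.0326,  0.0264]), 'gripper_width': 0.08778825275420946}
top {'vertical_fov': 48.20194248279752, 'cx': 287.57912732976376, 'cy': 213.70861879200606, 'pose': array([[ 0.0163,  0.9937, -0.111 ,  0.4269],
       [-0.9998,  0.0149, -0.0136,  0.05  ],
       [-0.0119,  0.1112,  0.9937,  0.9663],
       [ 0.    ,  0.    ,  0.    ,  1.    ]])}
scene {'vertical_fov': 46.59468760969913, 'cx': 271.77302273692925, 'cy': 203.34452262126237, 'pose': array([[-0.4998,  0.5936, -0.6308, -0.0963],
       [-0.8659, -0.3247,  0.3805,  0.4701],
       [ 0.021 ,  0.7363,  0.6763,  0.7298],
       [ 0.    ,  0.    ,  0.    ,  1.    ]])}
wrist {'vertical_fov': 65.70646984690485, 'cx': 285.480658837271, 'cy': 215.55598150169587, 'hand_eye': array([[ 0.0003,  0.9692,  0.2464,  0.0671],
       [ 1.    , -0.0002, -0.0004,  0.0017],
       [-0.0004,  0.2464, -0.9692, -0.1613],
       [ 0.    ,  0.    ,  0.    ,  1.    ]])}
```

View pics/top1.png

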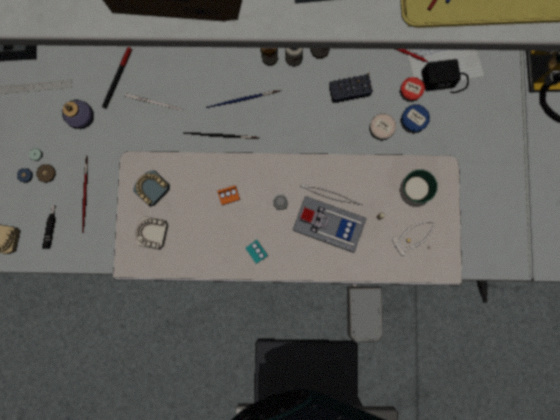

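View pics/sc1.png

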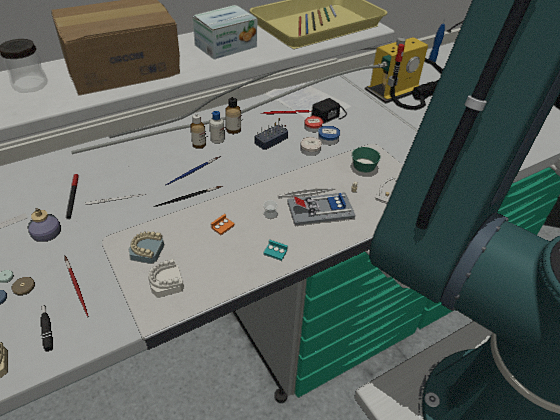

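Top view: the stage is around (329,224), with the red heel at (307,215) and the blue carrier at (348,229). The die is at (380,216) and the dish at (280,202). Next I'll zoom in and measure.

Run:
```python
from h import *
im=cv2.imread('pics/top1.png'); d=np.load('pics/top1_d.npy'); P=world('top',d)
cv2.imwrite('pics/z1.png',cv2.resize(im[165:265,260:400],None,fx=5.6,fy=5.6,interpolation=cv2.INTER_CUBIC))
s=cv2.imread('pics/sc1.png'); cv2.imwrite('pics/z2.png',cv2.resize(s[170:240,255:395],None,fx=5.6,fy=5.6,interpolation=cv2.INTER_CUBIC))
for n,(u,v) in dict(heel=(307,215),car=(348,229),stage=(329,224),die=(380,216),dish=(280,202),bench=(300,260),bowl=(419,187)).items(): print(n,P[v,u])
# stage mask by height
m=(P[165:265,285:370,2]>.007)
Q=P[165:265,285:370][m&(P[165:265,285:370,2]<.06)]
r=P[245:275,150:300,2];print('benchz',np.median(r),r.std())
```

```text
heel [0.5287 0.024  0.037 ]
car [ 0.5033 -0.0594  0.0208]
stage [ 0.5133 -0.0214  0.0156]
die [ 0.53   -0.1228  0.0268]
dish [0.5566 0.0788 0.0183]
bench [ 0.4398  0.0362 -0.0019]
bowl [ 0.5929 -0.206   0.0107]
benchz 0.0019629655276177105 0.05183958993489462
```

Run:
```python
from h import *
d=np.load('pics/top1_d.npy'); P=world('top',d)
z=P[190:260:2,288:370:3,2]*1000
for i,r in enumerate(z): print(190+2*i,' '.join('%3d'%x for x in r))
```

```text
190   0   2   1  -1   2   1   2   1   2   0   3   0   1   6   3   0   6   3   4   5   4   4   1   2   0  -1   2  -1
192   0   2   1   2   2   0   1   2  -1   9   5   0   2   3   3  10   1   2   0   1   0   2  -1   1  -2   1   2   0
194   0   3   2   0   2   0   2   5   2   0   2   9   3   1   3   3   0   8   0   2   2   0   0   1  -1   3   0   0
196   1   0   1   3   0   0  12   0   1   3   0  -1   3   9   0   3   2   2   1   0   2   3   2   0   0   0   2   2
198   4   0   2   3   1   2  12  10  11   2   1   0   2   0   5   8   2   0   0   1   7   2   1   2   0   3   0   1
200   1   0   0   0   0  12  16  12  13  16  13   0   4   1   0   3   4   4   8   2  -1   4   0   1   0   1   3   3
202   0   2   3   5   3  12  14  13  15  13  15  13   0  -1   2   5   0   0   2   0   0   6   1   8   2   0   1   2
204   2   2   3   3   0  14  13   9  11  14  14  14   9  16   2   3   0   4   5   3   0   2   1   0   5   3   1   2
206   3   3   2   0   2  12  13  16  13  15  14  10  12  12  13  13   3   2   4   0   1   2   1   0   1   0   3   1
208   1   2   2   1  12  41  38  13  13  14  16  17  22 
[... 2259 characters left out ...]
   1
248   0   0   0   3   3   2   3   2   0   4   3   0   0   0   2   2   4   2  10  10  13  11  15   2   0   2   1   2
250   3   1   3   4   2   2   0   0   0   1   3   1   4   0   1   1   3   0   0   3  11  12  14   0   1   0   0   0
252   4   0   2   0   4   0   2   1   2   2   1   2   2   0   2   0   5   0   3   1   1   3   1   4   2   0   2   5
254   2   2   0   0   0   2  -1   1   0   2   1   0   1   1   1   5   2   3   2  -1   0 966   2   1   1   2   4   3
256   1   2   6   3   1   0   2   0   3   2   0   0   3   1   4   1   1   4   0   1   0   0   1   0   0   0   0   3
258   1   1   1  -2   1   1   0   0   1   1   2   3   0   1   0   0   0   2   1   1   2   0   5   1   1   3   0   0
```

View pics/z1.png

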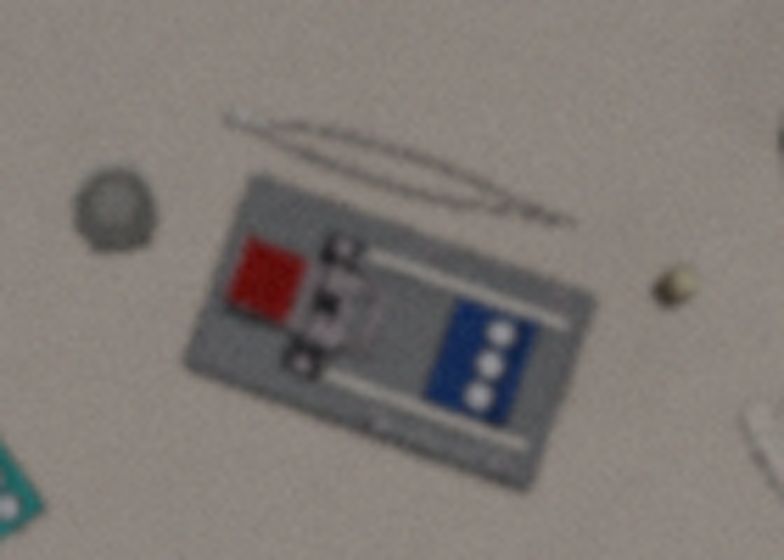

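View pics/z2.png

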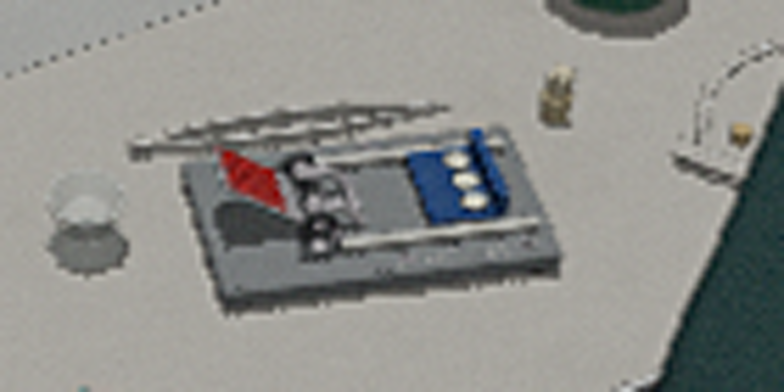

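```bash
cat >> h.py <<'E'
def ray(name,u,v,z):
    c=optics.get_calibration(name); f=210/np.tan(np.radians(c['vertical_fov']/2)); T=np.array(c['pose'])
    r=T[:3,:3]@np.array([(u-c['cx'])/f,-(v-c['cy'])/f,-1]); return T[:3,3]+r*(z-T[2,3])/r[2]
E
python3 - <<'E'
from h import *
im=cv2.imread('pics/top1.png'); d=np.load('pics/top1_d.npy'); P=world('top',d)
m=np.zeros(d.shape,np.uint8); m[194:254,290:368]=((P[194:254,290:368,2]>.0075)&(P[194:254,290:368,2]<.06))*255
m=cv2.medianBlur(m,5); n,l,s,c=cv2.connectedComponentsWithStats(m); k=1+np.argmax(s[1:,4]); m=(l==k).astype(np.uint8)
cn=max(cv2.findContours(m,0,1)[0],key=cv2.contourArea)
C=np.array([ray('top',*p[0],.012)[:2] for p in cn],np.float32)
print('rect',cv2.minAreaRect(C*1000), C.mean(0))
# zoom corners
W=np.array([ray('top',260+x/5.6-.4,165+y/5.6-.4,.012) for x,y in((258,175),(595,295),(530,490),(187,365))]);print(W,W.mean(0))
for a in range(4):
    e=W[(a+1)%4]-W[a]; print(np.linalg.norm(e),np.degrees(np.arctan2(e[1],e[0])))
hsv=cv2.cvtColor(im,cv2.COLOR_BGR2HSV)
def blob(lo,hi,z,box):
    mm=cv2.inRange(hsv,lo,hi); k=np.zeros_like(mm); u0,v0,u1,v1=box; k[v0:v1,u0:u1]=mm[v0:v1,u0:u1]
    ys,xs=np.nonzero(k); print(len(xs),xs.mean(),ys.mean(),ray('top',xs.mean(),ys.mean(),z), np.median(P[ys,xs,2])); return xs,ys
print('red');blob((0,120,50),(10,255,255),.032,(290,195,370,250))
print('blue');blob((100,100,40),(130,255,255),.020,(320,205,370,250))
E
```

```text
rect ((514.4556274414062, -21.668601989746094), (133.8112030029297, 76.28108215332031), 70.81536865234375) [ 0.5143 -0.0224]
[[ 0.5709  0.0265  0.012 ]
 [ 0.5285 -0.0967  0.012 ]
 [ 0.4573 -0.0731  0.012 ]
 [ 0.5007  0.0515  0.012 ]] [ 0.5144 -0.0229  0.012 ]
0.13031000038144225 -108.9818122647768
0.07501790185150806 161.6665769006576
0.13193818745856234 70.81072823226418
0.07453943526842877 -19.580149870196397
red
106 307.12264150943395 214.5 [0.5302 0.0237 0.032 ] 0.034894980333388226
blue
183 344.4918032786885 229.1584699453552 [ 0.5029 -0.0524  0.02  ] 0.021536872449520184
```

```bash
cat >> h.py <<'E'
C0=np.array([.5144,-.0222]); A=np.radians(70.8)
ey=np.array([np.cos(A),np.sin(A)]); ex=np.array([ey[1],-ey[0]])
def st(p): q=np.array(p)[:2]-C0; return 1000*np.array([q@ex,q@ey])
def wo(x,y): return C0+(x*ex+y*ey)/1000
E
python3 - <<'E'
from h import *
im=cv2.imread('pics/top1.png'); d=np.load('pics/top1_d.npy'); P=world('top',d)
print('heel',st(ray('top',307.1,214.5,.033)))
z=lambda x,y:(260+x/5.6-.4,165+y/5.6-.4)
print('rail corners blue top', [st(ray('top',*z(x,y),.028)) for x,y in((538,318),(508,424))])
print('front corners blue', [st(ray('top',*z(x,y),.019)) for x,y in((457,298),(427,400))])
print('guide ends', [st(ray('top',*z(x,y),.017)) for x,y in((570,325),(525,446),(375,258),(330,375))])
print('bracket', [st(ray('top',*z(x,y),.028)) for x,y in((347,248),(305,360))])
print('heel far corners', [st(ray('top',*z(x,y),.042)) for x,y in((252,238),(226,308))])
print('die',st(ray('top',*z(675,286),.02)),'dish top',st(ray('top',*z(117,195),.026)))
print('tweez',[st(ray('top',*z(x,y),.004)) for x,y in((230,118),(570,222),(455,210))])
m=(P[...,2]>.006)
for n,(u0,v0,u1,v1) in dict(dish=(268,188,293,214),die=(372,205,390,226),bowl=(398,165,440,210)).items():
    q=P[v0:v1,u0:u1][m[v0:v1,u0:u1]]; q=q[q[:,2]<.06]; print(n,len(q),st(np.median(q,0)[:2]), [st(x) for x in (q.min(0),q.max(0))],q[:,2].max())
E
```

```text
heel [-0.2557 48.5577]
rail corners blue top [array([ 20.6309, -47.5141]), array([-18.8604, -49.9752])]
front corners blue [array([ 18.6732, -18.4787]), array([-19.8718, -20.6153])]
guide ends [array([ 23.6844, -60.2313]), array([-23.2127, -59.3814]), array([22.5088, 14.1979]), array([-23.1929,  15.1736])]
bracket [array([20.9772, 25.1452]), array([-22.1647,  25.6592])]
heel far corners [array([10.909, 58.145]), array([-15.667 ,  58.2857])]
die [ 49.6314 -90.8384] dish top [ 10.9465 109.5916]
tweez [array([55.0903, 81.8352]), array([ 61.4748, -49.1024]), array([51.1794, -7.8601])]
dish 190 [  9.9107 110.4724] [array([ 2.1399, 82.2952]), array([ 27.5117, 131.4092])] 0.03119847702537848
die 38 [ 50.0124 -90.5701] [array([  38.7331, -101.5878]), array([ 53.8122, -84.2904])] 0.028200607133377242
bowl 874 [ 137.4906 -147.9725] [array([ 114.044 , -198.8086]), array([ 152.3555, -100.224 ])] 0.04048091144039223
```

Run:
```python
from h import *
o=robot.get_obs(); print(st(o['tcp_pos']), wo(0,-8))
```

```text
[ -73.256  -575.9695] [ 0.5118 -0.0298]
```

Request:
carry_out --motion '[{"wz": 6.34,"gripper": 87.8},{"wz": 6.34},{"wz": 6.34},{"wz": 6.34},{"wz": 6.34},{"wz": 6.34},{"wz": 6.34},{"z": 0}]'

```text
schema error: expected keys wx, wy, wz, x, y, z, gripper
```

Request:
carry_out --motion '[{"wx": 0,"wy": 0,"wz": 6.34,"x": 0,"y": 0,"z": 0,"gripper": 87.8},{"wx": 0,"wy": 0,"wz": 6.34,"x": 0,"y": 0,"z": 0,"gripper": 87.8},{"wx": 0,"wy": 0,"wz": 6.34,"x": 0,"y": 0,"z": 0,"gripper": 87.8},{"wx": 0,"wy": 0,"wz": 6.34,"x": 0,"y": 0,"z": 0,"gripper": 87.8},{"wx": 0,"wy": 0,"wz": 6.34,"x": 0,"y": 0,"z": 0,"gripper": 87.8},{"wx": 0,"wy": 0,"wz": 6.34,"x": 0,"y": 0,"z": 0,"gripper": 87.8},{"wx": 0,"wy": 0,"wz": 6.34,"x": 0,"y": 0,"z": 0,"gripper": 87.8},{"wx": 0,"wy": 0,"wz": 0,"x": 0,"y": 0,"z": 0,"gripper": 87.8}]'

```text
clock: 0.77
tcp_pos: [0.2559, -0.5423, 0.2222]
tool_rot: [-0.0, 0.986, -0.168, -0.0]
contact_force: [-0.2, -0.6, -0.6]
gripper_width: 0.0876
```

Request:
carry_out --motion '[{"wx": 0,"wy": 0,"wz": 0,"x": 4.6,"y": -20,"z": 0,"gripper": 87.8},{"wx": 0,"wy": 0,"wz": 0,"x": 4.6,"y": -35,"z": 0,"gripper": 87.8},{"wx": 0,"wy": 0,"wz": 0,"x": 4.6,"y": -35,"z": 0,"gripper": 87.8},{"wx": 0,"wy": 0,"wz": 0,"x": 4.6,"y": -35,"z": 0,"gripper": 87.8},{"wx": 0,"wy": 0,"wz": 0,"x": 4.6,"y": -35,"z": 0,"gripper": 87.8},{"wx": 0,"wy": 0,"wz": 0,"x": 4.6,"y": -35,"z": 0,"gripper": 87.8},{"wx": 0,"wy": 0,"wz": 0,"x": 4.6,"y": -35,"z": 0,"gripper": 87.8},{"wx": 0,"wy": 0,"wz": 0,"x": 4.6,"y": -35,"z": 0,"gripper": 87.8}]'

```text
clock: 1.43
tcp_pos: [0.3779, -0.3026, 0.2225]
tool_rot: [-0.0, 0.986, -0.164, -0.0]
contact_force: [0.3, 0.1, -0.1]
gripper_width: 0.0878
```

Request:
carry_out --motion '[{"wx": 0,"wy": 0,"wz": 0,"x": 4.6,"y": -40,"z": 0,"gripper": 87.8},{"wx": 0,"wy": 0,"wz": 0,"x": 4.6,"y": -40,"z": 0,"gripper": 87.8},{"wx": 0,"wy": 0,"wz": 0,"x": 4.6,"y": -40,"z": 0,"gripper": 87.8},{"wx": 0,"wy": 0,"wz": 0,"x": 4.6,"y": -40,"z": 0,"gripper": 87.8},{"wx": 0,"wy": 0,"wz": 0,"x": 4.6,"y": -40,"z": 0,"gripper": 87.8},{"wx": 0,"wy": 0,"wz": 0,"x": 4.6,"y": -40,"z": 0,"gripper": 87.8},{"wx": 0,"wy": 0,"wz": 0,"x": 4.6,"y": -40,"z": 0,"gripper": 87.8},{"wx": 0,"wy": 0,"wz": 0,"x": 4.6,"y": -23,"z": 0,"gripper": 87.8}]'

```text
clock: 2.1
tcp_pos: [0.5124, -0.0264, 0.2226]
tool_rot: [-0.001, 0.987, -0.163, 0.0]
contact_force: [0.8, -0.2, -0.6]
gripper_width: 0.0878
```

Run:
```python
from h import *
o,im,d=snap('wrist','w1'); print(o['tcp_pos'],o['tool_rot'],st(o['tcp_pos']),o['qpos'])
```

```text
[ 0.5124 -0.0264  0.2226] [-0.0007  0.9866 -0.1633  0.    ] [-0.5311 -4.6455] [-0.1872  0.2338  1.695   0.0015  1.2128  1.7111]
```

View pics/w1.png

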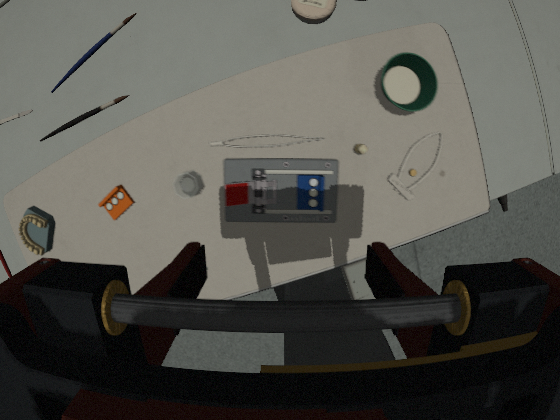

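```bash
cat >> h.py <<'E'
from scipy.spatial.transform import Rotation as R
def wray(o,u,v,z):
    c=optics.get_calibration('wrist'); f=210/np.tan(np.radians(c['vertical_fov']/2)); H=np.array(c['hand_eye'])
    x,y=u-c['cx'],v-c['cy']; r=np.hypot(x,y); t=r/f
    dc=np.array([np.sin(t)*x/r,-np.sin(t)*y/r,-np.cos(t)])
    q=o['tool_rot']; Rt=R.from_quat([q[1],q[2],q[3],q[0]]).as_matrix()
    org=np.array(o['tcp_pos'])+Rt@H[:3,3]; dw=Rt@H[:3,:3]@dc
    return org+dw*(z-org[2])/dw[2]
E
python3 - <<'E'
from h import *
o,im,d=snap('wrist','w2'); print(o['tcp_pos'],o['tool_rot'],st(o['tcp_pos']))
import pickle; pickle.dump(o,open('o2.pkl','wb'))
cv2.imwrite('pics/z3.png',cv2.resize(im[145:235,210:350,::-1],None,fx=5.6,fy=5.6,interpolation=cv2.INTER_CUBIC))
E
```

```text
[ 0.5143 -0.0246  0.2227] [-0.0016  0.9866 -0.1629  0.0008] [ 0.66   -2.2863]
```

View pics/z3.png

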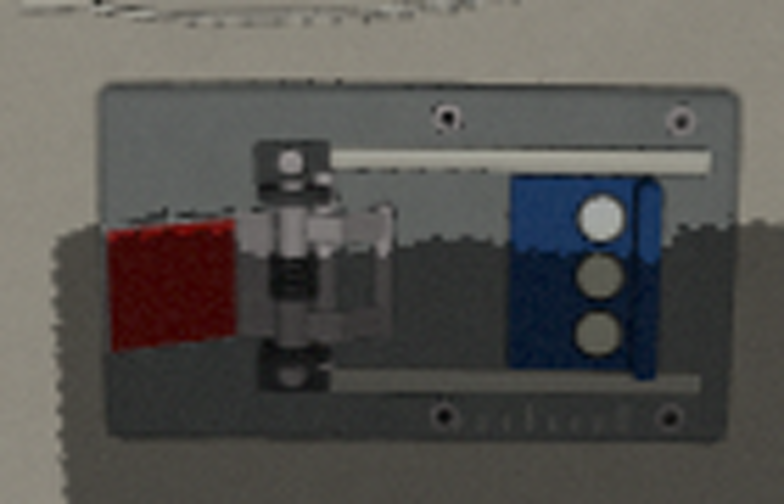

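Run:
```python
from h import *
import pickle; o=pickle.load(open('o2.pkl','rb'))
z=lambda x,y:(210+x/5.6-.4,145+y/5.6-.4)
def g(n,pts,h):
    print(n,*[st(wray(o,*z(*p),h)) for p in pts])
c=[(100,86),(740,92),(722,440),(108,436)]
w=np.array([wray(o,*z(*p),.012) for p in c])[:,:2]; print('centre',w.mean(0),st(w.mean(0)))
e=(w[0]-w[1]+w[3]-w[2]);print('yaw',np.degrees(np.arctan2(e[1],e[0])),np.linalg.norm(w[0]-w[1]),np.linalg.norm(w[1]-w[2]))
g('corners',c,.012)
g('rail rear top',[(660,185),(655,378)],.028)
g('front',[(511,178),(507,367)],.019)
g('guide ends',[(711,160),(700,384)],.017)
g('heel far',[(108,230),(111,350)],.043)
g('bracket',[(293,150),(293,385)],.028)
print(robot.get_obs()['tcp_pos'])
```

```text
centre [ 0.5168 -0.0242] [ 2.9078 -1.0671]
yaw 70.8316630363636 0.13188103613251945 0.07427508513007564
corners [40.2568 64.6142] [ 40.0799 -67.2667] [-34.1915 -66.5253] [-34.514   64.9094]
rail rear top [ 22.4304 -49.0841] [-16.8544 -49.4221]
front [ 22.2163 -19.9257] [-16.9834 -19.7918]
guide ends [ 26.3619 -60.8616] [-20.6948 -60.4029]
heel far [14.9694 57.9451] [-8.5888 58.0162]
bracket [28.6049 23.3925] [-18.9802  23.6925]
[ 0.513  -0.027   0.2226]
```

Request:
carry_out --motion '[{"wx": 0,"wy": 0,"wz": 0,"x": 0,"y": 0,"z": 30,"gripper": 87.8},{"wx": 0,"wy": 0,"wz": 0,"x": 0,"y": 0,"z": 30,"gripper": 87.8},{"wx": 0,"wy": 0,"wz": 0,"x": 0,"y": 0,"z": 30,"gripper": 87.8},{"wx": 0,"wy": 0,"wz": 0,"x": 0,"y": 0,"z": 30,"gripper": 87.8},{"wx": 0,"wy": 0,"wz": 0,"x": 0,"y": 0,"z": 0,"gripper": 87.8},{"wx": 0,"wy": 0,"wz": 0,"x": 0,"y": 0,"z": 0,"gripper": 87.8}]'

```text
clock: 2.7
tcp_pos: [0.5097, -0.0306, 0.1017]
tool_rot: [0.0, 0.986, -0.166, -0.002]
contact_force: [0.2, -0.6, 0.8]
gripper_width: 0.0882
```

Run:
```python
from h import *
import pickle
for i in range(3):
    o,im,d=snap('wrist','w3'); print(o['tcp_pos'],o['tool_rot'],st(o['tcp_pos']))
pickle.dump(o,open('o3.pkl','wb'))
cv2.imwrite('pics/z4.png',cv2.resize(im[90:300,140:420,::-1],None,fx=2.8,fy=2.8,interpolation=cv2.INTER_CUBIC))
```

```text
[ 0.5097 -0.0306  0.1017] [ 0.      0.9862 -0.1656 -0.0022] [-1.6654 -9.4517]
[ 0.5114 -0.0308  0.1031] [ 0.0001  0.9862 -0.1658 -0.0004] [-0.0157 -9.0926]
[ 0.5124 -0.0308  0.104 ] [ 0.0001  0.9861 -0.1659  0.0008] [ 0.9671 -8.7879]
```

View pics/z4.png

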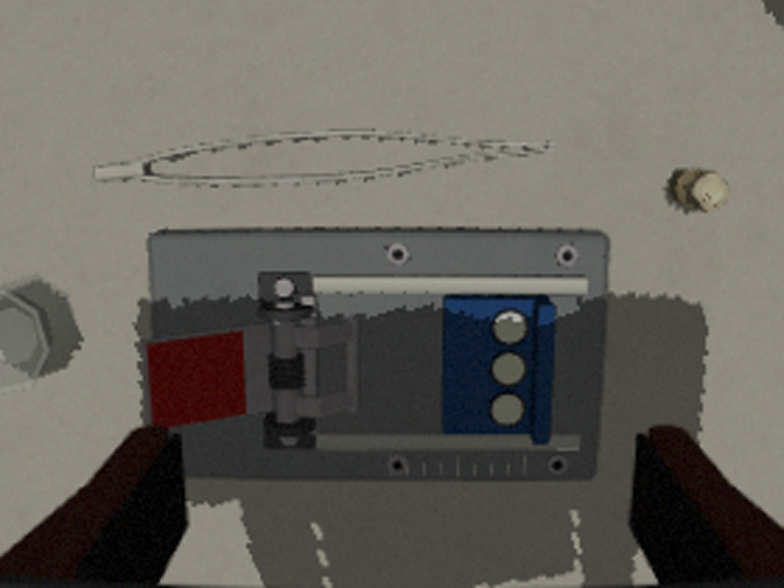

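Request:
carry_out --motion '[{"wx": 0,"wy": 0,"wz": 0,"x": 0.5,"y": 0,"z": 25,"gripper": 87.8},{"wx": 0,"wy": 0,"wz": 0,"x": 0.5,"y": 0,"z": 20,"gripper": 87.8},{"wx": 0,"wy": 0,"wz": 0,"x": 0,"y": 0,"z": 7,"gripper": 87.8},{"wx": 0,"wy": 0,"wz": 0,"x": 0,"y": 0,"z": 0,"gripper": 87.8},{"wx": 0,"wy": 0,"wz": 0,"x": 0,"y": 0,"z": 0,"gripper": 87.8},{"wx": 0,"wy": 0,"wz": 0,"x": 0,"y": 0,"z": 0,"gripper": 87.8},{"wx": 0,"wy": 0,"wz": 0,"x": 0,"y": 0,"z": 0,"gripper": 87.8}]'

```text
clock: 3.43
tcp_pos: [0.5136, -0.0306, 0.0519]
tool_rot: [0.0, 0.986, -0.166, 0.001]
contact_force: [0.3, 0.2, -0.3]
gripper_width: 0.0879
```

Run:
```python
from h import *
import pickle
snap('scene','sc2')
o,im,d=snap('wrist','w4'); print(o['tcp_pos'],o['tool_rot'],st(o['tcp_pos']))
pickle.dump(o,open('o4.pkl','wb'))
s=cv2.imread('pics/sc2.png'); cv2.imwrite('pics/z5.png',cv2.resize(s[150:250,250:390],None,fx=5.6,fy=5.6,interpolation=cv2.INTER_CUBIC))
```

```text
[ 0.5135 -0.0306  0.0518] [-0.      0.9861 -0.166   0.001 ] [ 1.8566 -8.1959]
```

View pics/w4.png

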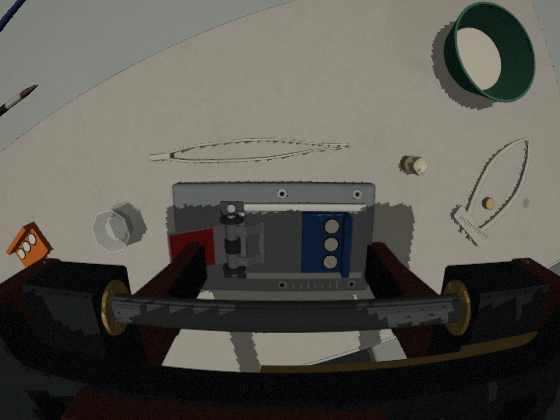

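View pics/z5.png

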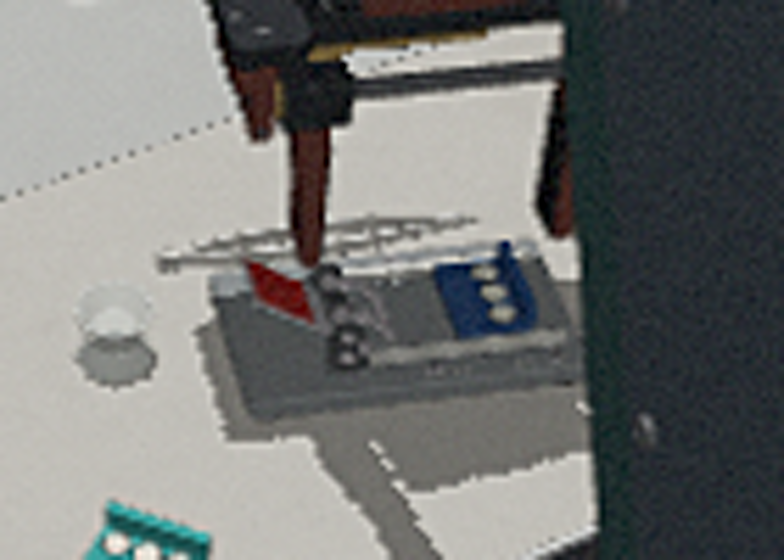

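Request:
carry_out --motion '[{"wx": 0,"wy": 0,"wz": 0,"x": 0,"y": 0,"z": 8,"gripper": 87.8},{"wx": 0,"wy": 0,"wz": 0,"x": 0,"y": 0,"z": 7,"gripper": 87.8},{"wx": 0,"wy": 0,"wz": 0,"x": 0,"y": 0,"z": 6,"gripper": 87.8},{"wx": 0,"wy": 0,"wz": 0,"x": 0,"y": 0,"z": 0,"gripper": 87.8},{"wx": 0,"wy": 0,"wz": 0,"x": 0,"y": 0,"z": 0,"gripper": 87.8},{"wx": 0,"wy": 0,"wz": 0,"x": 0,"y": 0,"z": 0,"gripper": 87.8}]'

```text
clock: 4.03
tcp_pos: [0.5122, -0.0303, 0.0294]
tool_rot: [-0.0, 0.986, -0.166, -0.0]
contact_force: [0.4, 0.0, 1.0]
gripper_width: 0.0876
```

Request:
carry_out --motion '[{"wx": 0,"wy": 0,"wz": 0,"x": 0,"y": 0,"z": 5,"gripper": 87.8},{"wx": 0,"wy": 0,"wz": 0,"x": 0,"y": 0,"z": 4,"gripper": 87.8},{"wx": 0,"wy": 0,"wz": 0,"x": 0,"y": 0,"z": 0,"gripper": 87.8},{"wx": 0,"wy": 0,"wz": 0,"x": 0,"y": 0,"z": 0,"gripper": 87.8},{"wx": 0,"wy": 0,"wz": 0,"x": 0,"y": 0,"z": 0,"gripper": 87.8},{"wx": 0,"wy": 0,"wz": 0,"x": 0,"y": 0,"z": 0,"gripper": 87.8}]'

```text
clock: 4.53
tcp_pos: [0.5132, -0.0303, 0.021]
tool_rot: [-0.0, 0.986, -0.166, 0.001]
contact_force: [0.3, 1.3, 4.9]
gripper_width: 0.0882
```

Run:
```python
from h import *
import pickle
snap('scene','sc3')
o,im,d=snap('wrist','w5'); print(o['tcp_pos'],o['tool_rot'],st(o['tcp_pos']),o['contact_force'])
pickle.dump(o,open('o5.pkl','wb'))
s=cv2.imread('pics/sc3.png'); cv2.imwrite('pics/z6.png',cv2.resize(s[150:250,250:390],None,fx=5.6,fy=5.6,interpolation=cv2.INTER_CUBIC))
cv2.imwrite('pics/z7.png',cv2.resize(im[150:320,150:400,::-1],None,fx=3.1,fy=3.1,interpolation=cv2.INTER_CUBIC))
```

```text
[ 0.5132 -0.0303  0.021 ] [-0.0002  0.9861 -0.1662  0.0006] [ 1.5193 -8.0313] [0.9924 2.0537 5.483 ]
```

View pics/z7.png

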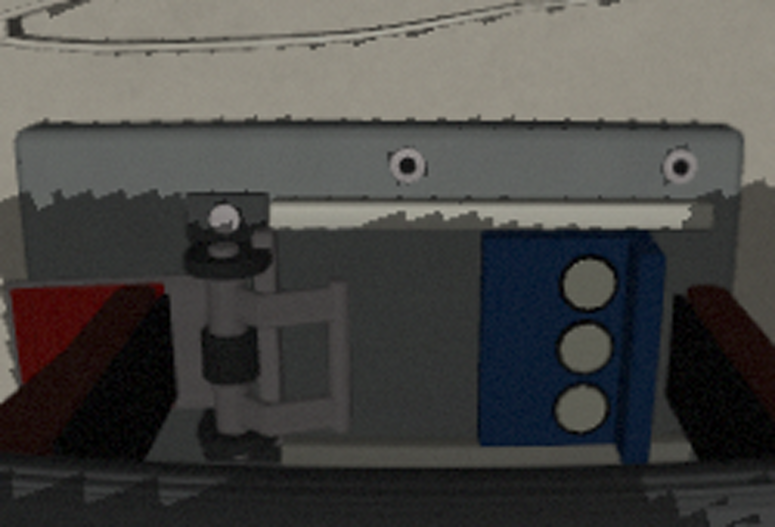

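View pics/z6.png

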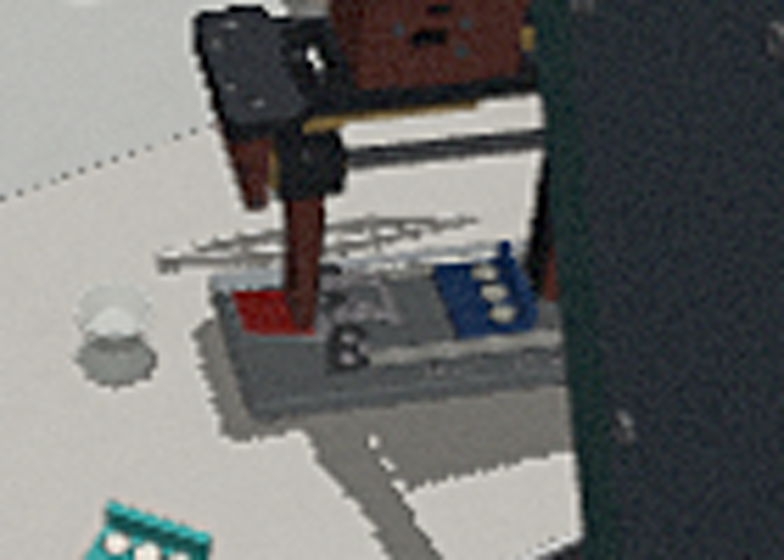

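```bash
cat >> h.py <<'E'
def wpts(o,d):
    c=optics.get_calibration('wrist'); f=210/np.tan(np.radians(c['vertical_fov']/2)); H=np.array(c['hand_eye'])
    u,v=np.meshgrid(np.arange(560),np.arange(420)); x,y=u-c['cx'],v-c['cy']; r=np.hypot(x,y)+1e-9; t=r/f
    p=np.stack([np.tan(t)*x/r*d,-np.tan(t)*y/r*d,-d],-1)
    q=o['tool_rot']; Rt=R.from_quat([q[1],q[2],q[3],q[0]]).as_matrix()
    return (p@H[:3,:3].T+H[:3,3])@Rt.T+np.array(o['tcp_pos'])
def sy(P): q=P[...,:2]-C0; return 1000*np.stack([q@ex,q@ey,P[...,2]],-1)
E
python3 - <<'E'
from h import *
import pickle; o=pickle.load(open('o5.pkl','rb'))
im=cv2.imread('pics/w5.png'); d=np.load('pics/w5_d.npy'); S=sy(wpts(o,d))
hsv=cv2.cvtColor(im,cv2.COLOR_BGR2HSV)
m=cv2.inRange(hsv,(0,180,60),(8,255,255)); k=np.zeros_like(m); k[235:275,150:205]=m[235:275,150:205]
q=S[k>0]; print(len(q)); 
for a in range(30,70,4):
    s=q[(q[:,1]>=a)&(q[:,1]<a+4)]
    if len(s): print(a,len(s),np.median(s,0))
# toe height and plate
print('stage',np.median(S[195:205,200:300].reshape(-1,3)[:,2]))
for (x,y) in((340,300),(340,360),(340,400),(660,300),(655,370),(500,330)): print(x,y,S[int(150+y/3.1),int(150+x/3.1)])
E
```

```text
471
34 3 [13.5274 36.5173 19.2424]
42 8 [13.374  45.0751 21.1434]
46 47 [11.9608 48.5482 21.8225]
50 81 [ 9.8736 52.047  22.3981]
54 126 [ 8.1563 56.0531 23.1531]
58 160 [ 6.6264 60.0717 23.8773]
62 44 [ 5.2369 62.5538 23.947 ]
stage 11.316800222792196
340 300 [13.5102  4.4699 24.5478]
340 360 [ 2.0779  4.7956 24.048 ]
340 400 [-5.1044  4.9213 24.9967]
660 300 [ 14.2851 -48.6073  27.2504]
655 370 [  0.9566 -49.3199  26.3704]
500 330 [  5.4786 -23.024   18.0486]
```

Request:
carry_out --motion '[{"wx": 0,"wy": 0,"wz": 0,"x": 0,"y": -2,"z": 0,"gripper": 87.8},{"wx": 0,"wy": 0,"wz": 0,"x": 0,"y": -2,"z": 0,"gripper": 87.8},{"wx": 0,"wy": 0,"wz": 0,"x": 0,"y": -2,"z": 0,"gripper": 87.8},{"wx": 0,"wy": 0,"wz": 0,"x": 0,"y": -2,"z": 0,"gripper": 87.8},{"wx": 0,"wy": 0,"wz": 0,"x": 0,"y": -2,"z": 0,"gripper": 87.8},{"wx": 0,"wy": 0,"wz": 0,"x": 0,"y": 0,"z": 0,"gripper": 87.8},{"wx": 0,"wy": 0,"wz": 0,"x": 0,"y": 0,"z": 0,"gripper": 87.8}]'

```text
clock: 5.22
tcp_pos: [0.5157, -0.0218, 0.0209]
tool_rot: [0.001, 0.986, -0.166, 0.0]
contact_force: [-1.5, -5.6, 5.3]
gripper_width: 0.0878
```

```bash
cat > look.py <<'E'
from h import *
import sys
n=sys.argv[1]
o,im,d=snap('wrist',n); S=sy(wpts(o,d)); print(st(o['tcp_pos']),o['tcp_pos'][2],o['contact_force'],o['gripper_width'],o['clock'])
hsv=cv2.cvtColor(im,cv2.COLOR_RGB2HSV)
m=cv2.inRange(hsv,(0,150,40),(8,255,255)); k=np.zeros_like(m); k[225:290,120:220]=m[225:290,120:220]
q=S[k>0]; q=q[(q[:,1]>38)&(q[:,1]<66)&(abs(q[:,2]-24)<8)]
if len(q)>20:
    p=np.polyfit(q[:,1],q[:,2],1); print('heel n',len(q),'slope deg',np.degrees(np.arctan(p[0])),'joint',0.593-np.arctan(p[0]),'z@60',np.polyval(p,60))
b=cv2.inRange(hsv,(100,100,30),(130,255,255)); q=S[(b>0)]; q=q[(abs(q[:,0])<30)&(abs(q[:,1])<70)&(q[:,2]>14)&(q[:,2]<35)]
pl=q[q[:,2]<21]; print('carrier y front,back',np.percentile(q[:,1],[99,1]),'plate z',np.median(pl[:,2]),'tilt',np.polyfit(pl[:,1],pl[:,2],1)[0],'rail top',np.percentile(q[:,2],99))
cv2.imwrite(f'pics/{n}z.png',cv2.resize(im[150:320,150:400,::-1],None,fx=3.1,fy=3.1,interpolation=cv2.INTER_CUBIC))
E
python3 look.py w6
```

```text
[1.1091 0.8267] 0.020888167261891678 [-1.5108 -5.5768  5.2581] 0.08784552837603789 5.2167
heel n 548 slope deg 6.2369330747366085 joint 0.4841449826193126 z@60 21.1858608750453
carrier y front,back [-14.3922 -43.7562] plate z 18.188021508982295 tilt -0.003584337096229071 rail top 28.143549298612548
```

View pics/w6z.png

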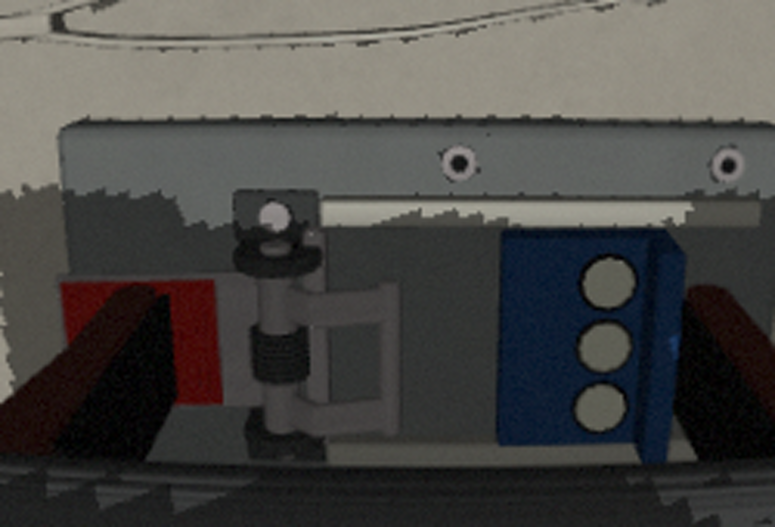

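Request:
carry_out --motion '[{"wx": 0,"wy": 0,"wz": 0,"x": 0,"y": -1,"z": 0,"gripper": 86},{"wx": 0,"wy": 0,"wz": 0,"x": 0,"y": -1,"z": 0,"gripper": 84},{"wx": 0,"wy": 0,"wz": 0,"x": 0,"y": -1,"z": 0,"gripper": 82},{"wx": 0,"wy": 0,"wz": 0,"x": 0,"y": -1,"z": 0,"gripper": 80},{"wx": 0,"wy": 0,"wz": 0,"x": 0,"y": -1,"z": 0,"gripper": 78},{"wx": 0,"wy": 0,"wz": 0,"x": 0,"y": -1,"z": 0,"gripper": 76},{"wx": 0,"wy": 0,"wz": 0,"x": 0,"y": 0,"z": 0,"gripper": 76},{"wx": 0,"wy": 0,"wz": 0,"x": 0,"y": 0,"z": 0,"gripper": 76}]' --newtons 15

```text
clock: 5.93
tcp_pos: [0.5178, -0.0158, 0.0209]
tool_rot: [0.0, 0.986, -0.166, 0.0]
contact_force: [-2.1, -2.9, 5.3]
gripper_width: 0.0758
```

```bash
python3 look.py w7
```

```text
[1.0582 7.1854] 0.020863121524192434 [-2.1322 -2.8922  5.275 ] 0.07584926771329976 5.9333
heel n 353 slope deg 5.46136908146438 joint 0.4976811278618281 z@60 21.0705397359876
carrier y front,back [ -2.2129 -31.4806] plate z 18.17785282173145 tilt 0.003911038661390745 rail top 28.105499319597072
```

View pics/w7z.png

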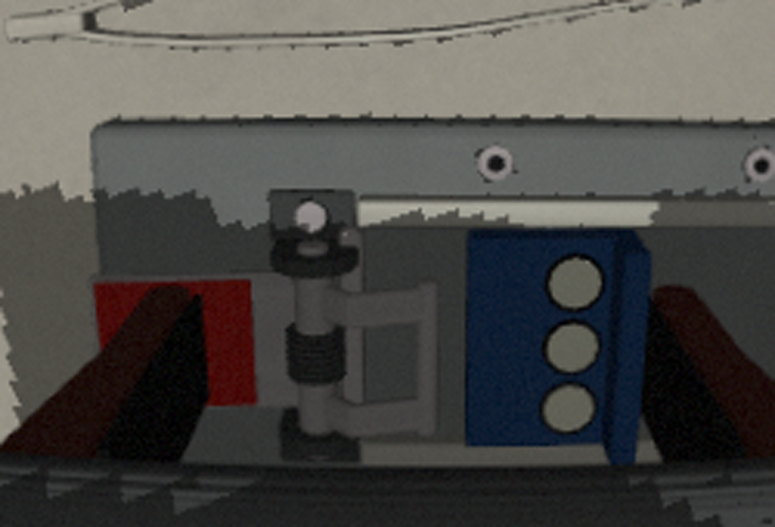

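Request:
carry_out --motion '[{"wx": 0,"wy": 0,"wz": 0,"x": 0,"y": -1,"z": 0,"gripper": 74},{"wx": 0,"wy": 0,"wz": 0,"x": 0,"y": -1,"z": 0,"gripper": 72},{"wx": 0,"wy": 0,"wz": 0,"x": 0,"y": -1,"z": 0,"gripper": 70},{"wx": 0,"wy": 0,"wz": 0,"x": 0,"y": -1,"z": 0,"gripper": 68},{"wx": 0,"wy": 0,"wz": 0,"x": 0,"y": -1,"z": 0,"gripper": 66},{"wx": 0,"wy": 0,"wz": 0,"x": 0,"y": -1,"z": 0,"gripper": 64},{"wx": 0,"wy": 0,"wz": 0,"x": 0,"y": 0,"z": 0,"gripper": 63},{"wx": 0,"wy": 0,"wz": 0,"x": 0,"y": 0,"z": 0,"gripper": 63}]' --newtons 15

```text
clock: 6.65
tcp_pos: [0.5198, -0.0097, 0.0209]
tool_rot: [0.0, 0.986, -0.166, 0.0]
contact_force: [-0.8, -1.1, 5.2]
gripper_width: 0.0628
```

```bash
python3 look.py w8
```

```text
[ 1.0325 13.5937] 0.020880124423664305 [-0.8001 -1.0792  5.1719] 0.06280352474731961 6.65
heel n 241 slope deg 3.278912551141 joint 0.5357721800976226 z@60 21.088323811992712
carrier y front,back [ 10.514  -18.6583] plate z 18.188284226259253 tilt -0.0014138819341076104 rail top 28.108763456614817
```

View pics/w8z.png

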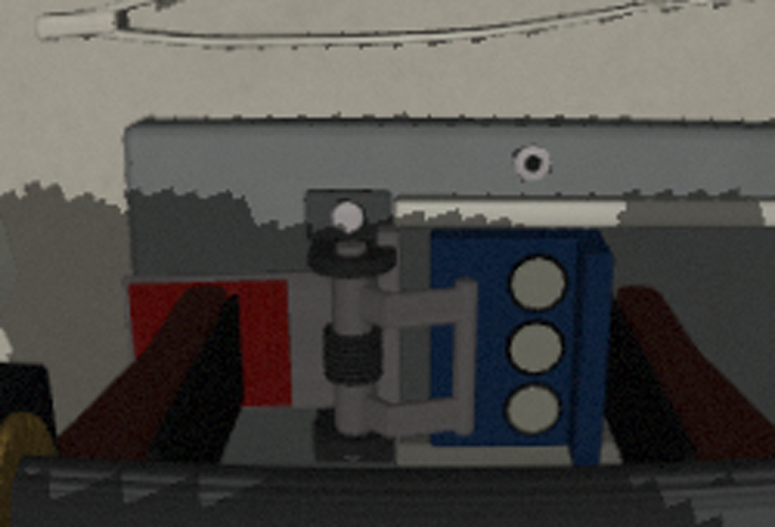

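Request:
carry_out --motion '[{"wx": 0,"wy": 0,"wz": 0,"x": 0,"y": -0.5,"z": 0,"gripper": 62},{"wx": 0,"wy": 0,"wz": 0,"x": 0,"y": -0.5,"z": 0,"gripper": 61},{"wx": 0,"wy": 0,"wz": 0,"x": 0,"y": -0.5,"z": 0,"gripper": 60},{"wx": 0,"wy": 0,"wz": 0,"x": 0,"y": -0.5,"z": 0,"gripper": 59},{"wx": 0,"wy": 0,"wz": 0,"x": 0,"y": -0.5,"z": 0,"gripper": 58},{"wx": 0,"wy": 0,"wz": 0,"x": 0,"y": 0,"z": 0,"gripper": 58},{"wx": 0,"wy": 0,"wz": 0,"x": 0,"y": 0,"z": 0,"gripper": 58}]' --newtons 10

```text
clock: 7.28
tcp_pos: [0.5207, -0.0073, 0.0209]
tool_rot: [0.0, 0.986, -0.166, 0.0]
contact_force: [-1.2, -1.5, 4.9]
gripper_width: 0.0582
```

```bash
python3 look.py w9
```

```text
[ 1.0429 16.1222] 0.020867332802001533 [-1.2449 -1.4775  4.9026] 0.05815104181114402 7.2833
heel n 243 slope deg 5.218528866494757 joint 0.5019194891692988 z@60 21.022114649328522
carrier y front,back [ 15.7673 -13.6956] plate z 18.128973022227065 tilt -0.006547282487033807 rail top 28.217286317838028
```

Front is at 15.8 and the stop is at about 17, so I'll make the last approach in 0.3 mm steps while watching the force.

Request:
carry_out --motion '[{"wx": 0,"wy": 0,"wz": 0,"x": 0,"y": -0.3,"z": 0,"gripper": 58},{"wx": 0,"wy": 0,"wz": 0,"x": 0,"y": -0.3,"z": 0,"gripper": 58},{"wx": 0,"wy": 0,"wz": 0,"x": 0,"y": -0.3,"z": 0,"gripper": 58},{"wx": 0,"wy": 0,"wz": 0,"x": 0,"y": 0,"z": 0,"gripper": 58}]'

```text
clock: 7.67
tcp_pos: [0.5207, -0.0071, 0.0208]
tool_rot: [0.001, 0.986, -0.166, -0.0]
contact_force: [-1.7, -5.1, 4.9]
gripper_width: 0.0582
```

```bash
python3 look.py w10
```

```text
[ 1.0177 16.3311] 0.020807724272412276 [-1.6521 -5.1282  4.9382] 0.05818030288559277 7.6667
heel n 246 slope deg 4.16338156881037 joint 0.5203352836074122 z@60 20.88793561947774
carrier y front,back [ 15.9718 -13.5043] plate z 18.13806214572703 tilt -0.005902816646483829 rail top 28.234413619022277
```

View pics/w10z.png

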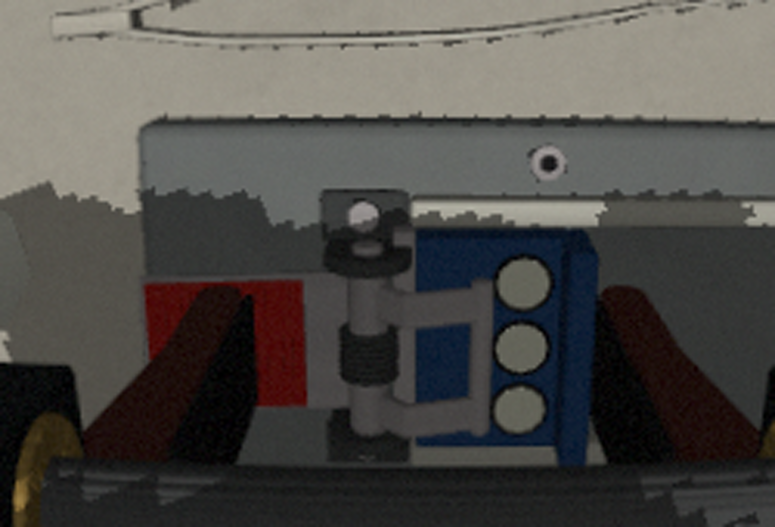

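Request:
carry_out --motion '[{"wx": 0,"wy": 0,"wz": 0,"x": 0,"y": -0.4,"z": 0,"gripper": 57.5},{"wx": 0,"wy": 0,"wz": 0,"x": 0,"y": -0.4,"z": 0,"gripper": 57},{"wx": 0,"wy": 0,"wz": 0,"x": 0,"y": 0,"z": 0,"gripper": 57}]'

```text
clock: 7.97
tcp_pos: [0.5206, -0.0072, 0.0209]
tool_rot: [0.001, 0.986, -0.165, -0.0]
contact_force: [-3.2, -10.0, 5.7]
gripper_width: 0.0568
```

```bash
python3 look.py w11
```

```text
[ 0.9291 16.2117] 0.020865761733890518 [-3.1625 -9.9714  5.7446] 0.056815691343818434 7.9667
heel n 275 slope deg 3.014574909685945 joint 0.5403857422779695 z@60 20.924469809173125
carrier y front,back [ 15.8521 -13.2928] plate z 18.197520602910867 tilt -0.005889847142270594 rail top 28.27241409234745
```

View pics/w11z.png

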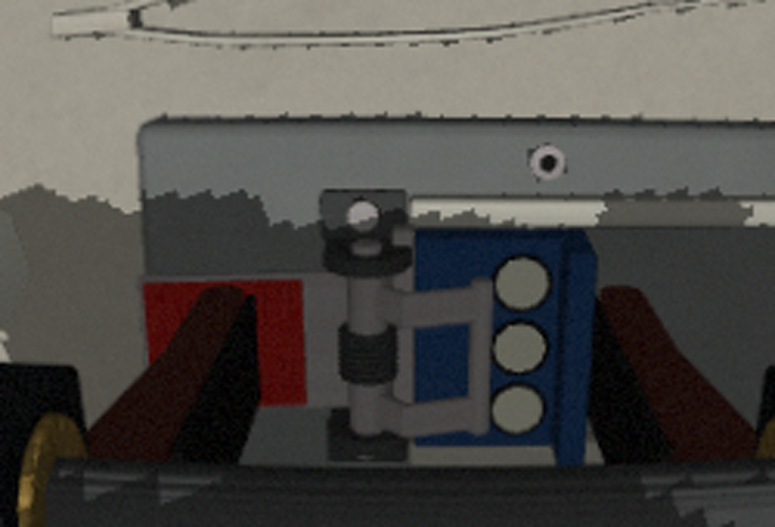

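Request:
carry_out --motion '[{"wx": 0,"wy": 0,"wz": 0,"x": 0,"y": 1,"z": 0,"gripper": 58.5},{"wx": 0,"wy": 0,"wz": 0,"x": 0,"y": 1,"z": 0,"gripper": 60},{"wx": 0,"wy": 0,"wz": 0,"x": 0,"y": 1,"z": 0,"gripper": 62},{"wx": 0,"wy": 0,"wz": 0,"x": 0,"y": 1,"z": 0,"gripper": 64},{"wx": 0,"wy": 0,"wz": 0,"x": 0,"y": 0,"z": 0,"gripper": 64},{"wx": 0,"wy": 0,"wz": 0,"x": 0,"y": 0,"z": 0,"gripper": 64}]'

```text
clock: 8.52
tcp_pos: [0.5197, -0.0095, 0.0207]
tool_rot: [0.0, 0.986, -0.166, -0.0]
contact_force: [-1.3, -4.4, 4.0]
gripper_width: 0.0638
```

```bash
python3 look.py w12
```

```text
[ 0.8787 13.7038] 0.020663357481025768 [-1.3013 -4.4429  3.9815] 0.06379982500177256 8.5167
heel n 227 slope deg 4.657259935432055 joint 0.511715480005492 z@60 20.73192332404939
carrier y front,back [ 16.0309 -13.3456] plate z 18.17464584887425 tilt -0.006742828596943547 rail top 28.201678343429496
```

View pics/w12z.png

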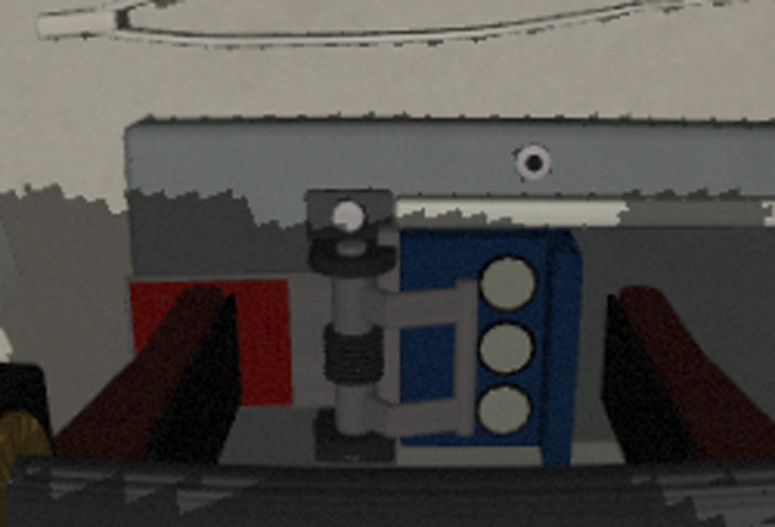

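The carrier is against the stop and the pushing finger is clear of the rail. I'll raise the tool straight up.

Request:
carry_out --motion '[{"wx": 0,"wy": 0,"wz": 0,"x": 0,"y": 0,"z": -2,"gripper": 64},{"wx": 0,"wy": 0,"wz": 0,"x": 0,"y": 0,"z": -2,"gripper": 64},{"wx": 0,"wy": 0,"wz": 0,"x": 0,"y": 0,"z": -2,"gripper": 64},{"wx": 0,"wy": 0,"wz": 0,"x": 0,"y": 0,"z": -3,"gripper": 64},{"wx": 0,"wy": 0,"wz": 0,"x": 0,"y": 0,"z": -10,"gripper": 64},{"wx": 0,"wy": 0,"wz": 0,"x": 0,"y": 0,"z": -25,"gripper": 64},{"wx": 0,"wy": 0,"wz": 0,"x": 0,"y": 0,"z": -25,"gripper": 64},{"wx": 0,"wy": 0,"wz": 0,"x": 0,"y": 0,"z": 0,"gripper": 64}]'

```text
clock: 9.23
tcp_pos: [0.5228, -0.0094, 0.094]
tool_rot: [-0.0, 0.986, -0.166, 0.003]
contact_force: [0.2, -0.8, -0.1]
gripper_width: 0.0643
```

Request:
carry_out --motion '[{"wx": 0,"wy": 0,"wz": 0,"x": 0,"y": 0,"z": 0,"gripper": 64},{"wx": 0,"wy": 0,"wz": 0,"x": 0,"y": 0,"z": 0,"gripper": 64},{"wx": 0,"wy": 0,"wz": 0,"x": 0,"y": 0,"z": 0,"gripper": 64}]'

```text
clock: 9.48
tcp_pos: [0.5189, -0.0091, 0.089]
tool_rot: [-0.0, 0.986, -0.166, -0.001]
contact_force: [0.1, 0.2, -0.4]
gripper_width: 0.0641
```

```bash
python3 look.py w13
python3 - <<'E'
from h import *
s=snap('scene','sc4')[1]; cv2.imwrite('pics/z8.png',cv2.resize(s[150:250,250:390,::-1],None,fx=5.6,fy=5.6,interpolation=cv2.INTER_CUBIC))
E
```

```text
[-0.0197 13.817 ] 0.08900100017683503 [ 0.1338  0.1649 -0.4119] 0.06408179292308021 9.4833
heel n 42 slope deg 12.557615133653163 joint 0.37382826971948446 z@60 27.812842872333178
carrier y front,back [ 15.9874 -13.3641] plate z 18.19712432672148 tilt 0.0007171501614765686 rail top 28.330420267225765
```

View pics/w13.png

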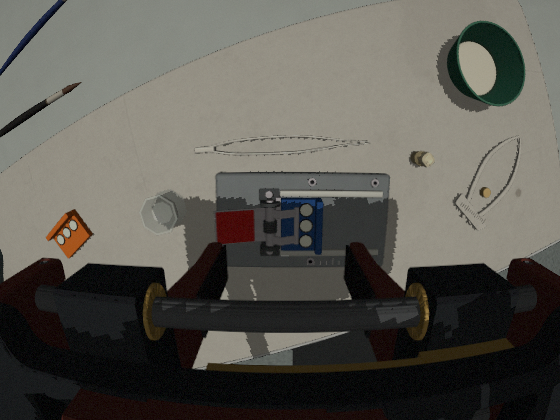

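View pics/z8.png

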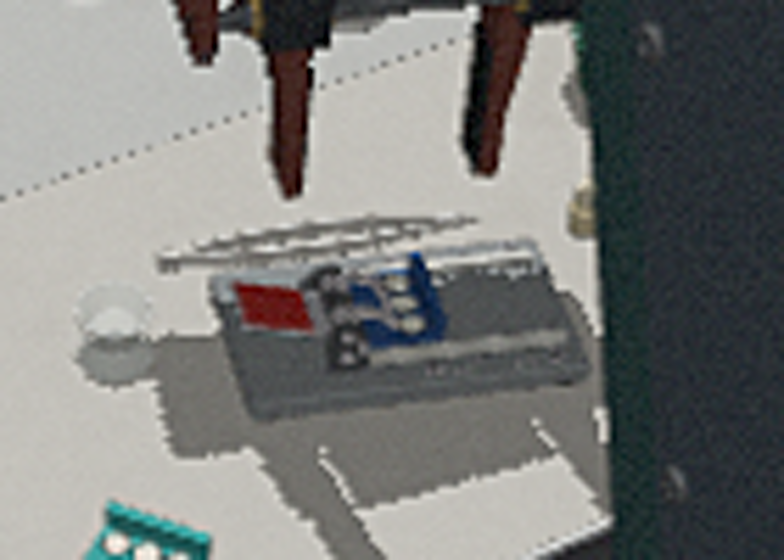

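Run:
```python
from h import *
o=robot.get_obs(); im=cv2.imread('pics/w13.png'); d=np.load('pics/w13_d.npy'); S=sy(wpts(o,d))
hsv=cv2.cvtColor(im,cv2.COLOR_BGR2HSV); k=np.zeros(d.shape,np.uint8); k[205:246,212:258]=cv2.inRange(hsv,(0,150,40),(8,255,255))[205:246,212:258]
q=S[k>0]; q=q[(q[:,1]>35)&(q[:,1]<66)&(q[:,2]>15)&(q[:,2]<45)]; p=np.polyfit(q[:,1],q[:,2],1); print(len(q),'slope',np.degrees(np.arctan(p[0])),'joint',.593-np.arctan(p[0]))
m=(S[...,2]>9)&(S[...,2]<14)&(abs(S[...,0]-30)<8)&(abs(S[...,1])<80); print('stage y ends',np.percentile(S[m][:,1],[.5,99.5]))
```

```text
1000 slope 16.273545313209596 joint 0.3089730533120007
stage y ends [-66.4605  65.0596]
```

```bash
python3 -c "
from plant import robot
print(robot.finish_job(), robot.get_obs()['clock'])"
```

```text
the job is handed in; nothing more can be done
the job is handed in; nothing more can be done
```

The carrier is home against the end stop with the clip closed on it, and I handed the job in at about 9.5 s of the 48 s allowed. The hand-in reported no verdict.

**What I did:** One finger pressed the heel down to a clip angle of about 0.43–0.54 rad. With the heel held, I pushed the carrier in with the other finger, by shifting the tool and closing the gripper. At the stop the force rose to about 10 N and the carrier moved no further. I backed the pushing finger off the carrier, then lifted straight up so the clip closed.

**Last checks, from the wrist camera:**
- **Position:** the carrier's front is at stage y of about 16.7 mm (stop at 17 mm), after allowing for a stage offset of about 0.7 mm.
- **Flatness:** the carrier lies flat, with its plate top at the right height and almost no tilt.
- **Clip:** the angle is about 0.31 rad, against 0.32 expected with the toe resting on the carrier. A first reading of 0.37 came from too few pixels (42), so I measured again using the whole red pad. I could not measure the toe's force on the carrier directly.
- **Bystanders:** the tweezers, dish, die, bowl and thickness gauge look unmoved in the last pictures. The two arch models were out of view there, but the arm never came near them.
- **Disagreement:** the top and wrist cameras differed by about 3 mm in the stage's x and 1 mm in its y. This did not affect the result.

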